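# Free the left-hand lock and take out the worn bench pin

### The job

Take the worn wooden bench pin out of the green holder and lay it flat in the wooden tray, gently. It is locked by the red knob, which has a left-hand thread: turn the knob clockwise (seen from above) until you feel it come up against its stop, without forcing it, since the holder stands on soft rubber feet and must not be twisted round; then draw the pin straight out of its slot without wrenching it. Leave the jar, the steel block and the screwdriver where they are.

Things in the scene. Friction and masses are not known exactly. Their poses are not given: they have to be found in the camera images.
- holder: green steel bench-pin holder, 53 mm high, foot 120 x 90 mm, origin on the bench under the knob's axis; it cannot slide, but on rubber feet it twists about the vertical through its origin, 0.067 rad per N m, and springs back; over 0.08 rad (1.2 N m) is too much. The pin's slot opens in its front face, 35 mm from the origin towards the holder's -x; the pin is drawn out towards -x
- slot_mouth (a point): middle of the slot mouth, axes as the holder; the slot runs 52 mm deep towards +x, 27 mm wide (y), 15.5 mm high, floor 30 mm above the bench; the floor runs on as a 22 mm wide ledge under the pin's block. A hidden dog stands up into a notch in the pin's tang; the knob draws it down; only near its clockwise stop is the pin free. Over 22 N of the pin against the dog does damage
- bush_top (a point): top centre of the fixed steel collar (48 mm diameter) under the red knob, on the knob's axis, 57 mm above the bench; its yaw means nothing
- holder_heel (a point): point on the holder, 72 mm from its origin towards +x, 15 mm above the bench; 0.08 rad of twist moves it 6 mm
- knob_grip (a point): red bar-shaped knob on the holder's axis, at the height to grip, 80 mm above the bench; bar 44 mm along x, 14 mm thick (y), 62 to 92 mm above the bench. It does not rise. Left-hand thread: clockwise seen from above loosens. About 0.3 N m turns it; from the start it goes 1.5 to 2.6 rad clockwise to a solid stop, how far cannot be seen. In the last 0.3 rad the pin is free. It stays as left
- pin_center (a point): centre of the pin's wooden block (60 mm along x, 40 wide along y, 40 high), 20 mm above its flat underside. Steel tang, 24 mm wide, 14 high, flush with the underside, reaches 80 mm from here towards +x, into the slot; two horns reach 56 mm towards -x. 130 to 230 g. Seated, this point is 65.5 mm from the holder's origin towards its -x, 50 mm above the bench; tang play 1.5 mm each side
- tray: open wooden tray, 200 mm (x) by 170 mm (y), 22 mm high, walls and floor 6 mm thick, origin at the centre of its underside, fixed to the bench
- jar: small amber glass jar, 46 mm diameter, 62 mm high, origin at its underside; leave alone
- anvil: polished steel block, 60 x 60 x 18 mm, origin at its underside; leave alone
- driver: screwdriver with wooden handle, 150 mm long, lying on the bench along its x; leave alone
There are look-alikes about, which are no part of the job. Leave any orange or yellow look-alike of the part that bears pin_center alone.

How it is judged (in metres and radians):
On the way:
1. the pin is drawn clear of the holder's slot (x of pin_center in the frame of holder below -0.118 m), for 0.1 s.
At the end, for the whole second after the job is handed in: the pin lies flat (within 0.08 rad), upright way round, on the tray's floor inside its walls, at rest and released; the holder stands as it did (its heel within 4 mm) (x of pin_center in the frame of tray between -0.09 and 0.09 m and y of pin_center in the frame of tray between -0.075 and 0.075 m and height (world z) of pin_center below 0.031 m and angle between pin_center's own z axis and vertical below 0.08 rad and linear speed of pin below 0.02 m/s and distance of holder_heel from where it was at the start of the episode below 0.004 m); the robot touches nothing.
It fails at once if the holder twisted on its feet by more than 6 mm at its heel (about 1.2 N m) (distance of holder_heel from where it was at the start of the episode above 0.006 m).
It fails at once if the pin pulled or pushed against the locking dog with more than 22 N (contact force between pin and bush above 22 N).
It fails at once if the pin let fall from more than about 20 mm above the tray, or pressed into the tray with more than 60 N (contact force between pin and tray above 60 N or (contact force between the fingers and pin below 0.3 N and height (world z) of pin_center above 0.046 m and x of pin_center in the frame of holder below -0.12 m)).
It fails at once if the jar, the steel block or the screwdriver moved more than 15 mm (distance of any of jar, anvil, driver from where it was at the start of the episode above 0.015 m).
It also fails if it takes over 72 s, if anything falls off the work surface, if the arm or the gripper's body presses on something with over 40 N, if the wrist force passes 120 N, or if a joint passes its speed limit or range.

### The arm

A 7-joint arm with a two-finger parallel gripper is mounted at the origin on the work surface. World frame = base frame: x ahead of the robot, y to its left, z up, the work surface at z = 0. Lengths are in mm, angles in rad, forces in N, time in s.
With the tool pointing down it reaches from about 400 to 900 mm from the base axis. Payload 5.5 kg.
Tool frame: the origin (TCP) lies at the very end of the fingers, on their centre line; the grasp point (between the pads) lies 19 mm behind it (robot.grasp_offset is the distance from the TCP to the grasp point, in mm); x points along the fingers, y is the direction in which the jaws open and shut, and the axes are right-handed (so a half turn about x gives the same grasp; the last joint's range is limited). The gripper opens to 92 mm and grips with 3 to 60 N. Pads are 19 mm wide; open, the fingers measure 130 mm over their backs; the gripper's body (75 mm by 190 mm) begins 47 mm behind the grasp point.
Start: joints at [-1.078, 0.501, -0.427, 1.55, 0.221, 1.138, -0.21], TCP at [148.02, 632.922, 226.729] pointing down, gripper open.
Joint ranges: [-2.88, 2.88], [-0.31, 2.03], [-1.54, 1.56], [0.2, 2.42], [-1.41, 4.55], [0.19, 2.02], [-2.57, 2.57]. Speed limits (rad/s): [2.57, 2.57, 3.14, 3.14, 3.14, 3.14, 3.14].

### API

Orientations are given as [roll, pitch, yaw] about the fixed x, y, z axes, in that order (R = Rz(yaw) Ry(pitch) Rx(roll)).
In Python, from cell import robot, vision, ticket gives the robot as it stands. The module is installed in compiled form; this text tells all that it offers.
- The arm moves only by the tool carry_out, never from a script. Its argument "series" is a list of rows, each a list of 7 numbers: the closure, from 0 (fully open) to 1 (shut), then the shift along the tool's x, y, z as a fraction of full scale, then the turn, a rotation vector about the tool's x, y, z as a fraction of full scale. In form: [[hand, x, y, z, ax, ay, az], ...]. A call has 1 to 8 rows; each row shifts and turns the commanded pose from where the row before left it, along the tool's axes as they then stand; what a row does not reach is not made up. Full scale, the value 1, is 0.5 m for a shift and 120 degrees for a turn. A row lasts 1/12 s, in which the tool goes at most 41.7 mm and 7.16 degrees, less where a joint would pass 70% of its speed; a pose out of reach is approached as far as the arm can. A call with a number of a shift or a turn outside -1 to 1 is refused whole. A call with a gripper value outside its range is refused whole. The fingers move at their own pace and stop on an object; "grip_force" is the grip in N (left out, the last holds). Time passes only in rows, so rows that do not move let the fingers close. It gives the time, the measured TCP pose, the force and the opening at its end, in the units of the state.
- robot.get_state(): the state, without advancing time (a new reading comes with each control period).
- vision.grab_frame(name): name is "scene" or "top" or "wrist"; returns (picture, depth): 420x560x3 uint8, red, green, blue; 420x560 float32, mm along the optical axis (not along the pixel's ray), 0 where there is no reading.
- vision.camera_params(name): a dict with "fx", "fy", "cx", "cy" (pixels), "D" ([k1, k2, p1, p2, k3] as OpenCV has them; the pictures are not rectified), "origin" and "orientation" of the camera in the world. Camera axes: x right, y up, looking along -z (the intrinsics and any distortion apply to the point x, -y, -z); pixel columns grow to the right and rows downward; lengths in mm; the calibration is good to about 2 mm. A picture is of the moment at which its call begins: read the wrist's pose just before it. camera_params takes no time and is no camera call; for the wrist camera it gives the pose at the moment of the call.
- ticket.finish_job(): hands the job in, once; it reports no verdict.
The state is a dict: "clock": time; "q": joint angles; "qvel": joint speeds; "tau": joint torques, N m; "tcp_pos": TCP position; "eef_rot": TCP orientation; "contact_force": force on the tool from outside, world axes, zero at the start; "torque": the same for the moment, N m; "width": finger opening in mm.
Only numpy, scipy, OpenCV 4.12 (cv2) and the standard library are available. Lean on these libraries where they do the work, as an engineer would, in place of code of your own. Each camera call takes 0.05 s, during which the arm holds its last target.

## Working session

There is one attempt and no reset: what is moved stays moved. The work goes in short steps, Python scripts to look and compute and a tool call to move; the robot and the scene stay as the last step left them, time stands still between calls to the robot, and variables do not carry over. Pictures are saved under pics/ and viewed, and the job is handed in when it is done.

Besides the shell and the picture viewer there is one more tool, called after "Request:" by a JSON object that holds its "api" and its "payload". carry_out: Moves the arm, as the interface text tells. Its arguments: {"type":"object","properties":{"series":{"type":"array"},"grip_force":{"type":"number"}},"required":["series"]}

```bash
mkdir -p pics; cat > h.py <<'E'
import numpy as np, cv2
from cell import robot, vision, ticket
from scipy.spatial.transform import Rotation as R
def par(n):
    p=vision.camera_params(n); K=np.array([[p['fx'],0,p['cx']],[0,p['fy'],p['cy']],[0,0,1.]])
    return p,K,np.array(p['D'],float)
def rot(o):
    o=np.array(o,float)
    if o.shape==(3,3): return o
    if o.size==4: return R.from_quat(o).as_matrix()
    return R.from_euler('xyz',o).as_matrix()
def rays(p,K,D,uv):
    n=cv2.undistortPoints(np.array(uv,float).reshape(-1,1,2),K,D).reshape(-1,2)
    d=np.c_[n[:,0],-n[:,1],-np.ones(len(n))]
    return d@rot(p['orientation']).T
def onplane(p,K,D,uv,z):
    d=rays(p,K,D,uv); o=np.array(p['origin'],float)
    return o+d*((z-o[2])/d[:,2])[:,None]
def cloud(p,K,D,dep,uv):
    uv=np.array(uv).reshape(-1,2); d=rays(p,K,D,uv); z=dep[uv[:,1],uv[:,0]]
    return np.array(p['origin'],float)+d*z[:,None]
def save(n,im): cv2.imwrite('pics/'+n+'.png',cv2.cvtColor(im,cv2.COLOR_RGB2BGR))
E
python3 - <<'E'
from h import *
for n in ['scene','top','wrist']:
    p,K,D=par(n); print(n,p); im,d=vision.grab_frame(n); save(n+'0',im); np.savez('pics/'+n+'0.npz',im=im,d=d); print((d>0).mean())
print(robot.get_state())
E
```

```text
scene {'fx': 432.1701047645417, 'fy': 432.1701047645417, 'cx': 279.773138670296, 'cy': 210.0276196482455, 'D': array([0.03239175, 0.        , 0.        , 0.        , 0.        ]), 'origin': array([942.4575268 , 581.29008149, 769.3436714 ]), 'orientation': array([ 0.76222833, -0.01030353,  2.53905484])}
0.9959013605442177
top {'fx': 448.8315616495361, 'fy': 448.8315616495361, 'cx': 280.9902976619065, 'cy': 208.80929901841228, 'D': array([-0.07517618,  0.        ,  0.        ,  0.        ,  0.        ]), 'origin': array([ 467.1063058 ,   53.28702672, 1086.19229907]), 'orientation': array([ 1.20154894e-01,  3.06609061e-04, -1.55299169e+00])}
0.996062925170068
wrist {'fx': 354.71901175167255, 'fy': 354.71901175167255, 'cx': 279.74579020824825, 'cy': 204.69906457717795, 'D': array([0.00186798, 0.        , 0.        , 0.        , 0.        ]), 'origin': array([ 75.28275881, 650.1449612 , 384.0520254 ]), 'orientation': array([-0.28363292,  0.00203181,  1.34006098])}
0.995875850340136
{'clock': 0.15, 'q': array([-1.07780159,  0.50166291, -0.42680854,  1.55120646,  0.22078798,
        1.13833188, -0.21029646]), 'qvel': array([ 2.82678663e-04, -2.30382894e-03, -4.24080073e-04, -2.34704934e-03,
       -7.41923003e-04, -9.16189041e-04, -7.63813003e-05]), 'tau': array([-6.11756041e-03, -5.67118263e+01, -5.82530424e+00, -2.79459143e+01,
       -6.88255113e-02,  2.65737466e-02,  8.06937987e-05]), 'tcp_pos': array([147.96983579, 632.36247715, 225.89718233]), 'eef_rot': array([-1.60771458,  1.56923244, -1.83748925]), 'contact_force': array([ 0.26115626, -0.48299539, -0.24633257]), 'torque': array([-0.02717687,  0.02139542, -0.05909559]), 'width': 91.90406076556222}
```

View pics/scene0.png

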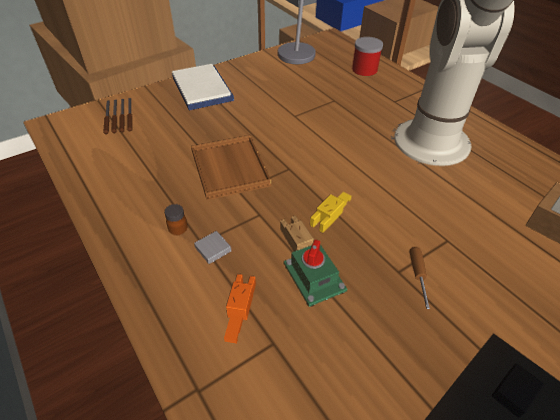

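View pics/top0.png

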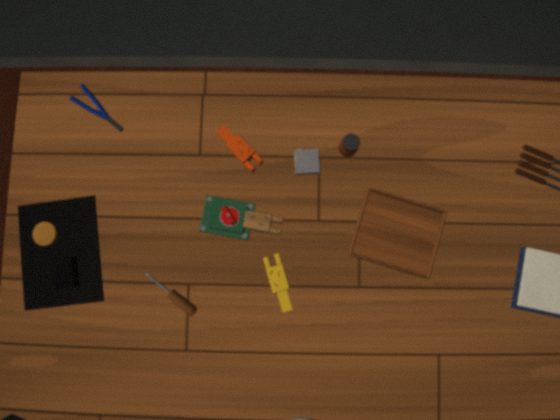

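View pics/wrist0.png

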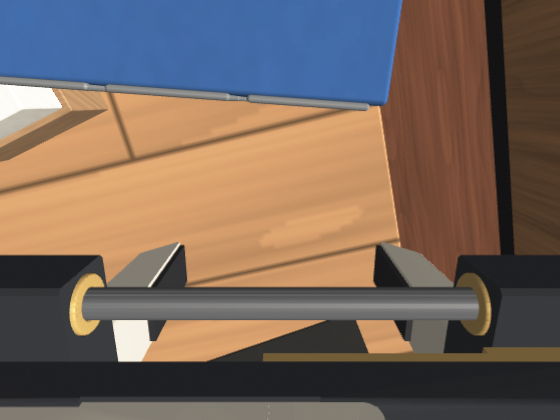

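The scene view shows the holder at (317,278) with the red knob at (314,257), the wooden pin at (296,232) and the tray at (230,165). In the top view the knob is at (228,215), the pin at (262,221) and the tray at (398,233). The wrist view doesn't show the work. Next I'll measure.

```bash
python3 - <<'E'
from h import *
crops={'top':(180,120,480,320),'scene':(160,120,400,360)}
for n in ['top','scene']:
    a=np.load(f'pics/{n}0.npz'); im,d=a['im'],a['d']; p,K,D=par(n)
    x0,y0,x1,y1=crops[n]
    c=im[y0:y1,x0:x1]; s=2.5; save(n+'c',cv2.resize(c,None,fx=s,fy=s,interpolation=cv2.INTER_CUBIC))
    r,g,b=[im[...,i].astype(int) for i in range(3)]
    red=(r>120)&(g<60)&(b<60); red[:, :150]=0; red[:120]=0
    hsv=cv2.cvtColor(im,cv2.COLOR_RGB2HSV)
    grn=(hsv[...,0]>55)&(hsv[...,0]<95)&(hsv[...,1]>80)&(hsv[...,2]>30)
    for nm,m in [('red',red),('grn',grn)]:
        m=cv2.morphologyEx(m.astype(np.uint8),cv2.MORPH_OPEN,np.ones((2,2)))
        k,l,st,ce=cv2.connectedComponentsWithStats(m)
        for i in range(1,k):
            if st[i,4]<30: continue
            v,u=np.where(l==i); P=cloud(p,K,D,d,np.c_[u,v])
            print(n,nm,st[i],ce[i].round(1),P.mean(0).round(1),np.percentile(P,[2,50,98],axis=0).round(0).tolist())
            if nm=='red':
                Q=P[P[:,2]>80]
                if len(Q)>5:
                    c0=Q[:,:2].mean(0); w,V=np.linalg.eigh(np.cov((Q[:,:2]-c0).T)); print('  top',len(Q),c0,np.degrees(np.arctan2(V[1,1],V[0,1])),np.sqrt(w))
            else:
                Q=P[(P[:,2]<20)]; 
                rc=cv2.minAreaRect(onplane(p,K,D,np.c_[u,v],8)[:,:2].astype(np.float32)); print('  rect z8',rc)
                Q=P[(P[:,2]>45)&(P[:,2]<58)]
                if len(Q)>5: print('  toprect',cv2.minAreaRect(Q[:,:2].astype(np.float32)),len(Q),np.median(Q[:,2]))
E
```

```text
top red [222 208  12  18 128] [226.9 217.7] [566.4 177.6  77.8] [[552.0, 162.0, 58.0], [565.0, 179.0, 87.0], [585.0, 191.0, 96.0]]
  top 66 [569.89596196 173.55161376] -145.95148349839403 [ 2.97449292 12.01735751]
top red [230 209   9  11  57] [234.7 213.4] [576.  159.7  80.8] [[565.0, 154.0, 59.0], [579.0, 161.0, 63.0], [588.0, 171.0, 69.0]]
top grn [203 199  47  40 922] [223.2 218.6] [567.2 190.4  43.9] [[529.0, 137.0, 13.0], [565.0, 199.0, 52.0], [610.0, 238.0, 57.0]]
  rect z8 ((572.2005004882812, 184.202880859375), (113.54515838623047, 84.44815063476562), 80.94451141357422)
  toprect ((574.2249145507812, 180.48988342285156), (85.23943328857422, 66.25080108642578), 80.55618286132812) 585 53.424217900795156
scene red [305 241  19  26 300] [314.7 255.8] [576.8 186.2  78.9] [[542.0, 159.0, 53.0], [576.0, 185.0, 66.0], [593.0, 197.0, 94.0]]
  top 105 [587.74051114 193.10635431] 47.2689192282922 [ 5.14803326 91.54843826]
scene grn [ 288  248   60   59 1346] [318.1 279.8] [586.9 214.7  38.1] [[542.0, 146.0, 2.0], [588.0, 221.0, 26.0], [621.0, 251.0, 56.0]]
  rect z8 ((567.2365112304688, 183.08489990234375), (135.4912567138672, 94.07295227050781), 80.32623291015625)
  toprect ((573.4683837890625, 185.87982177734375), (82.48021697998047, 64.79206085205078), 80.15550231933594) 578 52.92555804832864
```

```bash
sleep 1
```

```text
(no output)
```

View pics/topc.png

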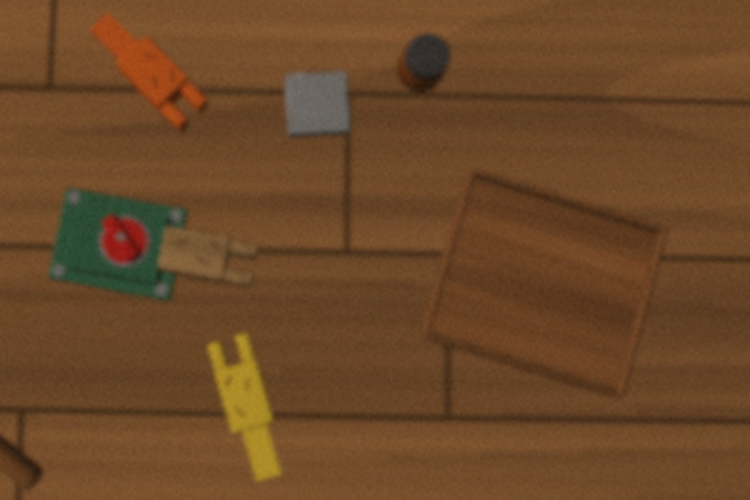

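View pics/scenec.png

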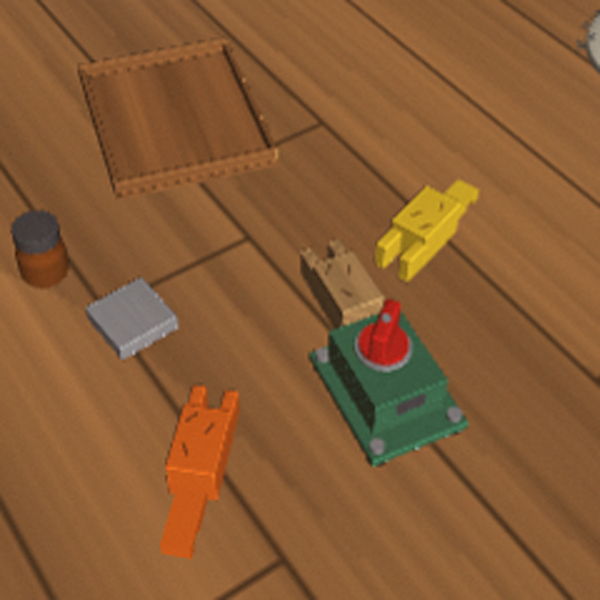

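```bash
cat >> h.py <<'E'
def Rt(phi):
    c,s=np.cos(phi),np.sin(phi); return np.array([[0,c,s],[0,s,-c],[-1,0,0.]])
def cur():
    s=robot.get_state(); return np.array(s['tcp_pos'],float),rot(s['eef_rot']),s
def plan(pos,phi,n,hand,p=None,M=None):
    if p is None: p,M,s=cur()
    pos=np.array(pos,float); T=Rt(phi); rows=[]
    for i in range(n):
        k=n-i
        dx=M.T@(pos-p)/k/500; w=(R.from_matrix(M.T@T).as_rotvec())/k/np.radians(120)
        r=np.r_[hand,dx,w].round(4); rows.append(r.tolist())
        p=p+M@r[1:4]*500; M=M@R.from_rotvec(r[4:]*np.radians(120)).as_matrix()
    mx=max(np.linalg.norm(np.array(r[1:4])*500) for r in rows); mr=max(np.linalg.norm(np.array(r[4:])*120) for r in rows)
    print('max mm',round(mx,1),'deg',round(mr,2)); 
    for i in range(0,n,8): print(str(rows[i:i+8]).replace(' ',''))
    return p,M
E
python3 - <<'E'
from h import *
p,M,s=cur(); print(M.round(3)); print('phi',np.arctan2(M[1,1],M[0,1]))
c=vision.camera_params('wrist'); print('cam in tool',M.T@(c['origin']-p)); print((M.T@rot(c['orientation'])).round(3))
# tray
for n in ['top','scene']:
    a=np.load(f'pics/{n}0.npz'); im,d=a['im'],a['d']; pp,K,D=par(n)
    v,u=np.mgrid[0:420:1,0:560:1]; P=cloud(pp,K,D,d,np.c_[u.ravel(),v.ravel()]).reshape(420,560,3)
    box=(P[...,0]>350)&(P[...,0]<760)&(P[...,1]>-420)&(P[...,1]<-60)
    z=P[...,2]; 
    m=box&(z>16)&(z<30); rc=cv2.minAreaRect(P[m][:,:2].astype(np.float32)); print(n,'rim',m.sum(),rc, np.median(P[box&(z<3)][:,2]))
    m2=box&(z>3)&(z<12); print('floor',m2.sum(),cv2.minAreaRect(P[m2][:,:2].astype(np.float32)))
E
```

```text
[[-0.     0.228  0.974]
 [-0.002  0.974 -0.228]
 [-1.    -0.002 -0.   ]]
phi 1.341021708538899
cam in tool [-158.2844349     0.56831411  -74.84816077]
[[ 0.     0.28  -0.96 ]
 [ 1.     0.001  0.   ]
 [ 0.001 -0.96  -0.28 ]]
top rim 891 ((594.50146484375, -189.7025604248047), (298.6602783203125, 248.04147338867188), 73.36181640625) 0.5573890214463972
floor 7670 ((555.1656494140625, -240.30709838867188), (410.04034423828125, 359.22076416015625), 0.19045597314834595)
scene rim 678 ((596.3259887695312, -188.96417236328125), (300.59283447265625, 251.7483673095703), 73.31130981445312) 0.8049071314843559
floor 4022 ((555.0861206054688, -239.8477020263672), (359.05279541015625, 409.73223876953125), 89.94185638427734)
```

```bash
python3 - <<'E'
from h import *
plan([567,150,260],0.3,24,0)
E
```

```text
max mm 26.7 deg 2.5
[[0.0,-0.0028,-0.0312,0.0432,0.0207,0.0,0.0],[0.0,-0.0028,-0.0293,0.0445,0.0207,0.0,0.0],[0.0,-0.0028,-0.0273,0.0457,0.0207,0.0,0.0],[0.0,-0.0028,-0.0253,0.0468,0.0207,0.0,0.0],[0.0,-0.0028,-0.0233,0.0479,0.0207,0.0,0.0],[0.0,-0.0028,-0.0212,0.0489,0.0207,0.0,0.0],[0.0,-0.0028,-0.019,0.0497,0.0207,0.0,0.0],[0.0,-0.0028,-0.0169,0.0505,0.0207,0.0,0.0]]
[[0.0,-0.0028,-0.0147,0.0512,0.0207,0.0,0.0],[0.0,-0.0028,-0.0124,0.0518,0.0207,0.0,0.0],[0.0,-0.0028,-0.0102,0.0523,0.0207,0.0,0.0],[0.0,-0.0028,-0.0079,0.0526,0.0207,0.0,0.0],[0.0,-0.0028,-0.0056,0.0529,0.0207,0.0,0.0],[0.0,-0.0028,-0.0033,0.0531,0.0207,0.0,0.0],[0.0,-0.0028,-0.001,0.0532,0.0207,0.0001,0.0001],[0.0,-0.0028,0.0013,0.0532,0.0207,0.0,0.0]]
[[0.0,-0.0028,0.0036,0.0531,0.0207,0.0001,0.0001],[0.0,-0.0028,0.0059,0.0529,0.0207,0.0,0.0],[0.0,-0.0028,0.0082,0.0526,0.0207,0.0001,0.0001],[0.0,-0.0028,0.0105,0.0522,0.0208,0.0,0.0],[0.0,-0.0028,0.0127,0.0517,0.0207,0.0001,0.0001],[0.0,-0.0028,0.015,0.0512,0.0208,0.0,0.0],[0.0,-0.0029,0.0172,0.0504,0.0207,0.0001,0.0001],[0.0,-0.0028,0.0193,0.0497,0.0208,0.0,0.0]]
```

Request:
{"api": "carry_out", "payload": {"series": [[0, -0.003, -0.031, 0.043, 0.0207, 0, 0], [0, -0.003, -0.029, 0.0445, 0.0207, 0, 0], [0, -0.003, -0.027, 0.0455, 0.0207, 0, 0], [0, -0.003, -0.025, 0.047, 0.0207, 0, 0], [0, -0.003, -0.023, 0.048, 0.0207, 0, 0], [0, -0.003, -0.021, 0.049, 0.0207, 0, 0], [0, -0.003, -0.019, 0.05, 0.0207, 0, 0], [0, -0.003, -0.017, 0.0505, 0.0207, 0, 0]]}}

```text
clock: 0.82
tcp_pos: [288.7, 471.4, 238.6]
eef_rot: [-1.568, 1.57, -2.146]
contact_force: [0.5, 0.0, -0.0]
width: 92.1
```

Request:
{"api": "carry_out", "payload": {"series": [[0, -0.003, -0.0147, 0.051, 0.0207, 0, 0], [0, -0.003, -0.0124, 0.052, 0.0207, 0, 0], [0, -0.003, -0.01, 0.052, 0.0207, 0, 0], [0, -0.003, -0.008, 0.0525, 0.0207, 0, 0], [0, -0.003, -0.0056, 0.053, 0.0207, 0, 0], [0, -0.003, -0.0033, 0.053, 0.0207, 0, 0], [0, -0.003, -0.001, 0.053, 0.0207, 0, 0], [0, -0.003, 0.0013, 0.053, 0.0207, 0, 0]]}}

```text
clock: 1.48
tcp_pos: [428.0, 311.1, 250.7]
eef_rot: [-1.682, 1.57, -2.608]
contact_force: [0.8, 0.3, -0.5]
width: 91.8
```

Request:
{"api": "carry_out", "payload": {"series": [[0, -0.003, 0.0036, 0.053, 0.0207, 0, 0], [0, -0.003, 0.006, 0.053, 0.0207, 0, 0], [0, -0.003, 0.008, 0.0526, 0.0207, 0, 0], [0, -0.003, 0.0105, 0.052, 0.0207, 0, 0], [0, -0.003, 0.0127, 0.0517, 0.0207, 0, 0], [0, -0.003, 0.015, 0.051, 0.0207, 0, 0], [0, -0.003, 0.017, 0.0504, 0.0207, 0, 0], [0, -0.003, 0.019, 0.0497, 0.0207, 0, 0]]}}

```text
clock: 2.15
tcp_pos: [567.3, 150.5, 262.5]
eef_rot: [-1.653, 1.57, -2.925]
contact_force: [0.3, 0.2, -0.2]
width: 91.9
```

```bash
python3 - <<'E'
from h import *
p,M,s=cur(); print(p,np.arctan2(M[1,1],M[0,1]),s['q'].round(3),s['clock'])
P=par('wrist'); im,d=vision.grab_frame('wrist'); save('w1',im); np.savez('pics/w1.npz',im=im,d=d,o=P[0]['origin'],r=P[0]['orientation'])
print(M.round(3), P[0]['origin'])
E
```

```text
[567.2758611  150.47770957 262.51468896] 0.29861427844571997 [-0.313  0.322  0.01   1.687 -0.003  1.133 -0.004] 2.15
[[-0.001  0.956  0.294]
 [-0.     0.294 -0.956]
 [-1.    -0.001 -0.   ]] [545.94719768 223.05110325 420.79140777]
```

View pics/w1.png

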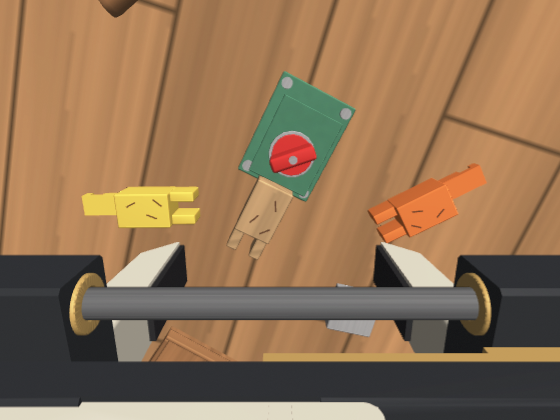

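The wrist view shows the holder at (300,135), the knob at (293,155) with its bar sloping up to the right, the pin's block at (264,208), and the yellow and orange look-alikes at (142,207) and (425,207). Now I'll measure accurately with depth and colours.

```bash
cat > m.py <<'E'
from h import *
def ldw(f):
    a=np.load(f'pics/{f}.npz'); p,K,D=par('wrist'); p=dict(p); p['origin']=a['o']; p['orientation']=a['r']; return a['im'],a['d'],p,K,D
def full(p,K,D,d):
    v,u=np.mgrid[0:420,0:560]; return cloud(p,K,D,d,np.c_[u.ravel(),v.ravel()]).reshape(420,560,3)
def rectfit(P): 
    (c,wh,an)=cv2.minAreaRect(P.astype(np.float32)); return np.round(c,1),np.round(wh,1),round(an,1)
def meas(f):
    im,d,p,K,D=ldw(f); P=full(p,K,D,d); z=P[...,2]; xy=P[...,:2]
    hsv=cv2.cvtColor(im,cv2.COLOR_RGB2HSV).astype(int); H,S,V=hsv[...,0],hsv[...,1],hsv[...,2]
    roi=(np.hypot(P[...,0]-567,P[...,1]-160)<150)
    red=roi&((H<6)|(H>174))&(S>150)
    k=red&(z>86); k=cv2.morphologyEx(k.astype(np.uint8),cv2.MORPH_OPEN,np.ones((2,2)))>0
    print('knob top',k.sum(),np.median(z[k]),rectfit(xy[k]))
    v,u=np.where(k); print('  by ray@92',rectfit(onplane(p,K,D,np.c_[u,v],92)[:,:2]))
    g=roi&(H>55)&(H<95)&(S>70)
    if g.sum()>500:
        v,u=np.where(g&(z<30)); 
        f0=g&(z<25); print('foot z',np.median(z[f0]),rectfit(xy[f0]))
        b=g&(z>48)&(z<58); print('body top',np.median(z[b]),rectfit(xy[b]))
    gr=roi&(S<60)&(z>50)&(z<62); 
    if gr.sum()>50: print('collar',gr.sum(),np.median(z[gr]),cv2.minEnclosingCircle(xy[gr].astype(np.float32)))
    w=roi&(H>8)&(H<22)&(z>40)
    t=w&(z>64)&(z<76)
    t=cv2.morphologyEx(t.astype(np.uint8),cv2.MORPH_OPEN,np.ones((3,3)))>0
    if t.sum()>100:
        print('pin top',t.sum(),np.median(z[t]),rectfit(xy[t]))
        # block only: project on axis
        q=xy[t]; c,wh,an=cv2.minAreaRect(q.astype(np.float32))
        v,u=np.where(t); print('  ray@70',rectfit(onplane(p,K,D,np.c_[u,v],70)[:,:2]))
        ax=np.array([np.cos(1.405),np.sin(1.405)]); ay=np.array([-ax[1],ax[0]])
        for nm,a_ in (('x',ax),('y',ay)): print('  hist',nm,np.percentile(q@a_,[.5,2,50,98,99.5]).round(1))
    return im,P,hsv
if __name__=='__main__':
    import sys; meas(sys.argv[1])
E
python3 m.py w1
```

```text
knob top 620 91.83938610044706 (array([562.2, 193.1]), array([45.8, 67.6]), 35.8)
  by ray@92 (array([573.2, 176.9]), array([42.9, 14.2]), 35.7)
foot z 15.207807180892445 (array([574.5, 188.7]), array([118.9,  88.3]), 80.5)
body top 53.27871355512849 (array([573.5, 184.1]), array([85., 66.]), 80.5)
collar 287 57.02299646417981 ((569.0383911132812, 163.7257537841797), 37.39802551269531)
pin top 2125 70.1684165919105 (array([561.5, 112.2]), array([60.6, 40.1]), 80.5)
  ray@70 (array([561.4, 113.2]), array([60.8, 39.9]), 80.5)
  hist x [174.1 175.4 204.8 232.9 233.3]
  hist y [-554.9 -554.1 -534.7 -515.9 -515.4]
```

```bash
python3 - <<'E'
from h import *
plan([573.2,176.9,160],2.194,20,0.6)
E
```

```text
max mm 5.4 deg 5.46
[[0.6,0.0103,0.0011,-0.0031,-0.0455,0.0001,0.0001],[0.6,0.0103,0.0014,-0.003,-0.0455,0.0001,0.0001],[0.6,0.0103,0.0017,-0.0029,-0.0455,0.0001,0.0001],[0.6,0.0103,0.0019,-0.0027,-0.0455,0.0001,0.0001],[0.6,0.0103,0.0022,-0.0025,-0.0455,0.0001,0.0001],[0.6,0.0103,0.0024,-0.0023,-0.0455,0.0001,0.0001],[0.6,0.0103,0.0026,-0.002,-0.0455,0.0001,0.0001],[0.6,0.0103,0.0028,-0.0018,-0.0455,0.0001,0.0001]]
[[0.6,0.0103,0.0029,-0.0015,-0.0455,0.0001,0.0001],[0.6,0.0103,0.0031,-0.0012,-0.0455,0.0001,0.0001],[0.6,0.0103,0.0032,-0.0009,-0.0455,0.0001,0.0001],[0.6,0.0103,0.0032,-0.0006,-0.0455,0.0001,0.0001],[0.6,0.0103,0.0033,-0.0003,-0.0454,0.0002,0.0],[0.6,0.0102,0.0033,0.0001,-0.0455,0.0001,0.0001],[0.6,0.0103,0.0032,0.0004,-0.0454,0.0002,0.0],[0.6,0.0102,0.0032,0.0007,-0.0455,0.0001,0.0001]]
[[0.6,0.0103,0.0031,0.001,-0.0454,0.0002,0.0],[0.6,0.0102,0.003,0.0012,-0.0455,0.0001,0.0001],[0.6,0.0103,0.0029,0.0015,-0.0454,0.0001,0.0],[0.6,0.0102,0.0028,0.0018,-0.0455,0.0002,0.0001]]
```

Request:
{"api": "carry_out", "payload": {"series": [[0.6, 0.0103, 0.0011, -0.003, -0.0455, 0, 0], [0.6, 0.0103, 0.0014, -0.003, -0.0455, 0, 0], [0.6, 0.0103, 0.0017, -0.003, -0.0455, 0, 0], [0.6, 0.0103, 0.002, -0.0027, -0.0455, 0, 0], [0.6, 0.0103, 0.0022, -0.0025, -0.0455, 0, 0], [0.6, 0.0103, 0.0024, -0.0023, -0.0455, 0, 0], [0.6, 0.0103, 0.0026, -0.002, -0.0455, 0, 0], [0.6, 0.0103, 0.0028, -0.0018, -0.0455, 0, 0]], "grip_force": 30}}

```text
clock: 2.87
tcp_pos: [566.9, 165.0, 220.9]
eef_rot: [-2.515, 1.57, -3.017]
contact_force: [0.6, -0.6, 0.8]
width: 43.1
```

Request:
{"api": "carry_out", "payload": {"series": [[0.6, 0.0103, 0.003, -0.0015, -0.0455, 0, 0], [0.6, 0.0103, 0.003, -0.0012, -0.0455, 0, 0], [0.6, 0.0103, 0.0032, -0.001, -0.0455, 0, 0], [0.6, 0.0103, 0.0032, -0.0006, -0.0455, 0, 0], [0.6, 0.0103, 0.0033, -0.0003, -0.0455, 0, 0], [0.6, 0.0103, 0.0033, 0, -0.0455, 0, 0], [0.6, 0.0103, 0.0032, 0.0004, -0.0455, 0, 0], [0.6, 0.0103, 0.0032, 0.0007, -0.0455, 0, 0]]}}

```text
clock: 3.53
tcp_pos: [567.4, 178.1, 179.7]
eef_rot: [3.04, 1.57, -2.984]
contact_force: [-0.0, 0.2, 0.3]
width: 36.4
```

Request:
{"api": "carry_out", "payload": {"series": [[0.6, 0.0103, 0.003, 0.001, -0.0455, 0, 0], [0.6, 0.0103, 0.003, 0.0012, -0.0455, 0, 0], [0.6, 0.0103, 0.003, 0.0015, -0.0455, 0, 0], [0.6, 0.0103, 0.003, 0.0018, -0.0455, 0, 0], [0.6, 0, 0, 0, 0, 0, 0]]}}

```text
clock: 3.95
tcp_pos: [566.9, 184.8, 158.3]
eef_rot: [2.586, 1.568, -3.058]
contact_force: [0.2, 0.6, -0.1]
width: 37.0
```

```bash
cat > look.py <<'E'
from h import *
import sys
n=sys.argv[1]
p,M,s=cur(); print(p.round(1),np.arctan2(M[1,1],M[0,1]).round(4),'tilt',M[:,0].round(4),s['q'].round(3),s['clock'],s['width'],s['contact_force'].round(1),s['torque'].round(2))
P=par('wrist'); im,d=vision.grab_frame('wrist'); save(n,im); np.savez(f'pics/{n}.npz',im=im,d=d,o=P[0]['origin'],r=P[0]['orientation'])
E
python3 look.py w2; python3 m.py w2
```

```text
[566.9 184.8 158.3] 2.2105 tilt [-2.4e-03 -2.0e-04 -1.0e+00] [-0.091  0.471 -0.35   1.752  0.191  0.954  1.694] 3.95 36.95878149419811 [ 0.2  0.6 -0.1] [ 0.08  0.06 -0.02]
knob top 1158 91.91379587042508 (array([557.4, 166.7]), array([112.2,  13.9]), 35.2)
  by ray@92 (array([571.7, 176.6]), array([43.4, 13.4]), 36.4)
foot z 15.156138526215898 (array([574.2, 188.4]), array([118.2,  88.9]), 80.4)
body top 53.25206431226394 (array([573.6, 183.7]), array([85.1, 65.7]), 80.5)
collar 609 56.90833604432231 ((578.9041748046875, 174.1793212890625), 42.35102844238281)
pin top 5042 70.18055803819061 (array([561.7, 111.5]), array([59.6, 40.5]), 80.5)
  ray@70 (array([561.2, 111.7]), array([59.1, 40.4]), 80.9)
  hist x [173.5 174.5 201.8 230.9 231.9]
  hist y [-555.  -554.2 -534.5 -515.8 -515.6]
```

View pics/w2.png

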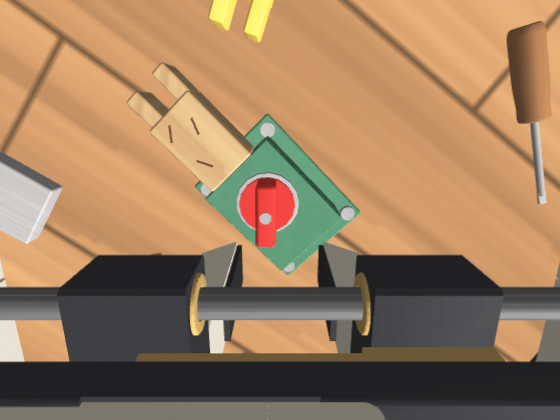

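The knob bar at (265,212) now stands parallel to the jaws' gap, with the pin at (200,140). Both views agree on these:
- **Knob:** (572.4, 176.8), top at 92 mm, bar at 36°.
- **Pin:** (561.4, 112.2), top at 70 mm.
- **Holder yaw:** 80.5°.

The pin lies within 1 mm of where the text puts it relative to the holder.

```bash
python3 - <<'E'
from h import *
plan([572.3,176.8,110],2.199,5,0.68)
E
```

```text
max mm 10.0 deg 0.08
[[0.68,0.0195,-0.0037,-0.0002,0.0006,-0.0002,-0.0001],[0.68,0.0196,-0.0037,-0.0002,0.0006,-0.0001,-0.0001],[0.68,0.0195,-0.0038,-0.0002,0.0006,-0.0002,-0.0001],[0.68,0.0196,-0.0037,-0.0001,0.0006,-0.0001,-0.0001],[0.68,0.0195,-0.0038,-0.0002,0.0006,-0.0002,-0.0001]]
```

Request:
{"api": "carry_out", "payload": {"series": [[0.68, 0.0195, -0.0037, -0.0002, 0.001, 0, 0], [0.68, 0.0195, -0.0037, -0.0002, 0.001, 0, 0], [0.68, 0.0195, -0.0037, -0.0002, 0.001, 0, 0], [0.68, 0.0195, -0.0037, -0.0002, 0.001, -0.0004, 0], [0.68, 0.0195, -0.0037, -0.0002, 0.001, -0.0004, 0], [0.68, 0, 0, 0, 0, 0, 0]]}}

```text
clock: 4.5
tcp_pos: [571.6, 175.4, 108.1]
eef_rot: [2.741, 1.568, -2.919]
contact_force: [-0.3, -1.1, 0.1]
width: 29.3
```

```bash
python3 look.py w3;python3 - <<'E'
from h import *
plan([572.3,176.8,64],2.199,6,0.68)
E
```

```text
[571.6 175.4 108.1] 2.1947 tilt [-2.7e-03 -6.0e-04 -1.0e+00] [-0.093  0.537 -0.326  1.781  0.217  0.862  1.675] 4.5 29.2672891766583 [-0.3 -1.1  0.1] [-0.    0.01  0.03]
max mm 7.6 deg 0.05
[[0.68,0.015,0.0001,0.0003,-0.0003,-0.0001,-0.0001],[0.68,0.015,0.0002,0.0003,-0.0003,-0.0001,-0.0001],[0.68,0.0151,0.0002,0.0002,-0.0003,-0.0001,-0.0001],[0.68,0.015,0.0001,0.0003,-0.0003,-0.0001,-0.0001],[0.68,0.0151,0.0002,0.0002,-0.0003,-0.0002,-0.0],[0.68,0.015,0.0001,0.0002,-0.0004,-0.0001,-0.0001]]
```

View pics/w3.png

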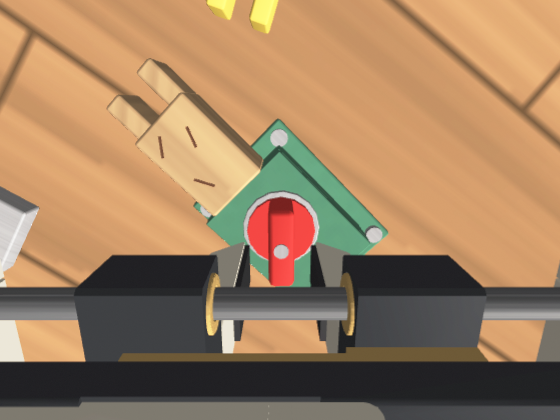

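The bar (281,200–285) is centred between the jaws (fingertips at x 248 and 313). I'll go down and grip.

Request:
{"api": "carry_out", "payload": {"series": [[0.68, 0.015, 0.0001, 0.0003, -0.0003, 0, 0], [0.68, 0.015, 0.0001, 0.0003, -0.0003, 0, 0], [0.68, 0.015, 0.0001, 0.0003, -0.0003, 0, 0], [0.68, 0.015, 0.0001, 0.0003, -0.0003, 0, 0], [0.68, 0.015, 0.0001, 0.0003, -0.0003, 0, 0], [0.68, 0.013, 0, 0, 0, 0, 0], [0.68, 0, 0, 0, 0, 0, 0]]}}

```text
clock: 5.13
tcp_pos: [572.4, 177.1, 65.1]
eef_rot: [2.384, 1.569, 3.012]
contact_force: [-0.6, -0.0, 0.0]
width: 29.3
```

Request:
{"api": "carry_out", "payload": {"series": [[1, 0, 0, 0, 0, 0, 0], [1, 0, 0, 0, 0, 0, 0], [1, 0, 0, 0, 0, 0, 0], [1, 0, 0, 0, 0, 0, 0], [1, 0, 0, 0, 0, 0, 0]], "grip_force": 30}}

```text
clock: 5.55
tcp_pos: [573.9, 177.8, 67.4]
eef_rot: [-0.037, 1.568, 0.591]
contact_force: [0.7, 0.5, 1.3]
width: 14.1
```

```bash
cat > st.py <<'E'
from h import *
p,M,s=cur(); print(p.round(1),'phi',np.arctan2(M[1,1],M[0,1]).round(4),M[:,0].round(4),s['q'].round(3),s['clock'],round(s['width'],1),s['contact_force'].round(1),s['torque'].round(3))
E
python3 st.py
```

```text
[573.9 177.8  67.4] phi 2.1992 [ 0.0022  0.0015 -1.    ] [-0.109  0.595 -0.311  1.797  0.244  0.785  1.656] 5.55 14.1 [0.7 0.5 1.3] [ 0.176  0.088 -0.045]
```

Request:
{"api": "carry_out", "payload": {"series": [[1, 0, 0, 0, 0.02, 0, 0], [1, 0, 0, 0, 0.02, 0, 0], [1, 0, 0, 0, 0.02, 0, 0], [1, 0, 0, 0, 0.02, 0, 0], [1, 0, 0, 0, 0.02, 0, 0], [1, 0, 0, 0, 0.02, 0, 0]]}}

```text
clock: 6.05
tcp_pos: [574.2, 177.3, 67.4]
eef_rot: [-0.11, 1.568, 0.265]
contact_force: [0.3, 0.4, -0.0]
width: 14.1
```

```bash
python3 st.py
```

```text
[574.2 177.3  67.4] phi 1.9465 [ 2.5e-03  7.0e-04 -1.0e+00] [-0.155  0.587 -0.249  1.799  0.196  0.777  1.443] 6.05 14.1 [ 0.3  0.4 -0. ] [-0.145 -0.095  0.327]
```

Request:
{"api": "carry_out", "payload": {"series": [[1, 0, 0, 0, 0.03, 0, 0], [1, 0, 0, 0, 0.03, 0, 0], [1, 0, 0, 0, 0.03, 0, 0], [1, 0, 0, 0, 0.03, 0, 0], [1, 0, 0, 0, 0.03, 0, 0], [1, 0, 0, 0, 0.03, 0, 0], [1, 0, 0, 0, 0.03, 0, 0], [1, 0, 0, 0, 0.03, 0, 0]]}}

```text
clock: 6.72
tcp_pos: [574.3, 176.1, 67.4]
eef_rot: [-0.108, 1.568, -0.236]
contact_force: [0.7, -3.5, 1.1]
width: 13.9
```

```bash
python3 st.py
```

```text
[574.3 176.1  67.4] phi 1.4421 [ 2.4e-03 -6.0e-04 -1.0e+00] [-0.247  0.577 -0.125  1.802  0.1    0.766  1.017] 6.7167 13.9 [ 0.7 -3.5  1.1] [-0.714 -0.114  0.308]
```

Request:
{"api": "carry_out", "payload": {"series": [[1, 0, 0, 0, 0.03, 0, 0], [1, 0, 0, 0, 0.03, 0, 0], [1, 0, 0, 0, 0.03, 0, 0], [1, 0, 0, 0, 0.03, 0, 0], [1, 0, 0, 0, 0.03, 0, 0], [1, 0, 0, 0, 0.03, 0, 0], [1, 0, 0, 0, 0.02, 0, 0]]}}

```text
clock: 7.3
tcp_pos: [574.0, 175.2, 67.4]
eef_rot: [-0.235, 1.568, -0.783]
contact_force: [-0.5, -4.2, 1.9]
width: 13.8
```

```bash
python3 st.py
```

```text
[574.  175.2  67.4] phi 1.0227 [ 0.0017 -0.0017 -1.    ] [-0.326  0.573 -0.022  1.806  0.02   0.762  0.664] 7.3 13.8 [-0.5 -4.2  1.9] [-1.177  0.025  0.348]
```

Request:
{"api": "carry_out", "payload": {"series": [[1, 0, 0, 0, 0.025, 0, 0], [1, 0, 0, 0, 0.025, 0, 0], [1, 0, 0, 0, 0.025, 0, 0], [1, 0, 0, 0, 0.025, 0, 0], [1, 0, 0, 0, 0.02, 0, 0]]}}

```text
clock: 7.72
tcp_pos: [573.7, 174.7, 67.4]
eef_rot: [-0.386, 1.568, -1.185]
contact_force: [-2.1, -6.0, 3.2]
width: 13.8
```

```bash
python3 st.py
```

```text
[573.7 174.7  67.4] phi 0.7717 [ 9.0e-04 -2.2e-03 -1.0e+00] [-0.373  0.573  0.04   1.808 -0.028  0.761  0.453] 7.7167 13.8 [-2.1 -6.   3.2] [-1.295  0.316  0.337]
```

Request:
{"api": "carry_out", "payload": {"series": [[1, 0, -0.0015, 0.001, 0.012, 0, 0], [1, 0, -0.0015, 0.001, 0.012, 0, 0], [1, 0, 0, 0, 0.01, 0, 0]]}}

```text
clock: 7.97
tcp_pos: [573.5, 174.5, 67.4]
eef_rot: [0.784, 1.569, -0.085]
contact_force: [-0.7, -5.1, 3.9]
width: 13.5
```

```bash
python3 st.py
```

```text
[573.5 174.5  67.4] phi 0.7019 [ 1.8e-03 -2.0e-04 -1.0e+00] [-0.384  0.572  0.056  1.81  -0.043  0.759  0.397] 7.9667 13.5 [-0.7 -5.1  3.9] [-1.283  0.195  0.256]
```

Request:
{"api": "carry_out", "payload": {"series": [[1, 0, 0, 0, 0.01, 0, 0], [1, 0, 0, 0, 0.01, 0, 0], [1, 0, 0, 0, 0.01, 0, 0]]}}

```text
clock: 8.22
tcp_pos: [573.4, 174.4, 67.3]
eef_rot: [0.652, 1.569, -0.28]
contact_force: [-1.6, -6.2, 6.3]
width: 14.1
```

```bash
python3 st.py
```

```text
[573.4 174.4  67.3] phi 0.6389 [ 1.4e-03 -4.0e-04 -1.0e+00] [-0.396  0.572  0.072  1.811 -0.055  0.759  0.344] 8.2167 14.1 [-1.6 -6.2  6.3] [-1.411  0.363  0.335]
```

Request:
{"api": "carry_out", "payload": {"series": [[1, 0, 0, 0, 0.01, 0, 0], [1, 0, 0, 0, 0.01, 0, 0], [1, 0, 0, 0, 0.01, 0, 0]]}}

```text
clock: 8.47
tcp_pos: [573.3, 174.3, 67.3]
eef_rot: [0.543, 1.57, -0.451]
contact_force: [-2.3, -5.3, 5.6]
width: 14.0
```

```bash
python3 st.py
```

```text
[573.3 174.3  67.3] phi 0.5761 [ 1.1e-03 -5.0e-04 -1.0e+00] [-0.407  0.573  0.088  1.811 -0.068  0.76   0.291] 8.4667 14.0 [-2.3 -5.3  5.6] [-1.462  0.447  0.282]
```

Request:
{"api": "carry_out", "payload": {"series": [[1, 0, 0, 0, 0.01, 0, 0], [1, 0, 0, 0, 0.01, 0, 0], [1, 0, 0, 0, 0.01, 0, 0]]}}

```text
clock: 8.72
tcp_pos: [573.1, 174.3, 67.3]
eef_rot: [0.423, 1.57, -0.635]
contact_force: [-2.1, -6.0, 8.1]
width: 13.8
```

```bash
python3 st.py
```

```text
[573.1 174.3  67.3] phi 0.5132 [ 8.e-04 -6.e-04 -1.e+00] [-0.419  0.573  0.103  1.812 -0.08   0.76   0.239] 8.7167 13.8 [-2.1 -6.   8.1] [-1.515  0.59   0.297]
```

Request:
{"api": "carry_out", "payload": {"series": [[1, -0.001, 0, 0, 0.01, 0, 0], [1, -0.001, 0, 0, 0.01, 0, 0], [1, 0, 0, 0, 0.01, 0, 0]]}}

```text
clock: 8.97
tcp_pos: [573.0, 174.2, 67.4]
eef_rot: [0.216, 1.57, -0.905]
contact_force: [-0.3, -4.9, 0.9]
width: 13.7
```

```bash
python3 st.py
```

```text
[573.  174.2  67.4] phi 0.4504 [ 7.e-04 -8.e-04 -1.e+00] [-0.431  0.574  0.119  1.812 -0.092  0.761  0.186] 8.9667 13.7 [-0.3 -4.9  0.9] [-1.394  0.074  0.301]
```

Request:
{"api": "carry_out", "payload": {"series": [[1, 0, 0, 0, 0.01, 0, 0], [1, 0, 0, 0, 0.01, 0, 0], [1, 0, 0, 0, 0.01, 0, 0]]}}

```text
clock: 9.22
tcp_pos: [572.9, 174.2, 67.4]
eef_rot: [-0.027, 1.57, -1.209]
contact_force: [-0.1, -5.5, 0.7]
width: 13.8
```

```bash
python3 st.py
```

```text
[572.9 174.2  67.4] phi 0.3884 [ 4.e-04 -1.e-03 -1.e+00] [-0.443  0.574  0.134  1.813 -0.104  0.761  0.134] 9.2167 13.8 [-0.1 -5.5  0.7] [-1.336  0.04   0.627]
```

Request:
{"api": "carry_out", "payload": {"series": [[1, 0, 0, 0, 0.006, 0, 0], [1, 0, 0, 0, 0, 0, 0]]}}

```text
clock: 9.38
tcp_pos: [572.9, 174.2, 67.4]
eef_rot: [-0.058, 1.569, -1.253]
contact_force: [-0.0, -6.4, 0.8]
width: 13.7
```

```bash
python3 st.py
```

```text
[572.9 174.2  67.4] phi 0.3765 [ 4.0e-04 -1.2e-03 -1.0e+00] [-0.446  0.574  0.137  1.813 -0.106  0.761  0.123] 9.3833 13.7 [-0.  -6.4  0.8] [-1.4    0.073  0.699]
```

The torque stepped from 0.30 to 0.63 and then 0.70 N m after 1.8 rad, so that's the stop. I'll ease off, release and rise.

Request:
{"api": "carry_out", "payload": {"series": [[1, 0, 0, 0, -0.01, 0, 0], [1, 0, 0, 0, -0.01, 0, 0], [1, 0, 0, 0, 0, 0, 0]]}}

```text
clock: 9.63
tcp_pos: [572.9, 174.1, 67.4]
eef_rot: [-0.056, 1.57, -1.208]
contact_force: [0.2, -5.6, -0.6]
width: 14.1
```

```bash
python3 st.py
```

```text
[572.9 174.1  67.4] phi 0.4191 [ 4.e-04 -1.e-03 -1.e+00] [-0.437  0.574  0.127  1.813 -0.098  0.761  0.159] 9.6333 14.1 [ 0.2 -5.6 -0.6] [-1.365  0.062  0.392]
```

Request:
{"api": "carry_out", "payload": {"series": [[0.68, 0, 0, 0, 0, 0, 0], [0.68, 0, 0, 0, 0, 0, 0], [0.68, 0, 0, 0, 0, 0, 0], [0.68, 0, 0, 0, 0, 0, 0]]}}

```text
clock: 9.97
tcp_pos: [573.2, 176.9, 68.0]
eef_rot: [2.081, 1.568, 0.93]
contact_force: [-0.2, 1.2, 0.1]
width: 29.0
```

```bash
python3 st.py
```

```text
[573.2 176.9  68. ] phi 0.4195 [ 0.0016  0.0021 -1.    ] [-0.438  0.574  0.125  1.812 -0.1    0.76   0.158] 9.9667 29.0 [-0.2  1.2  0.1] [-0.121  0.041 -0.029]
```

Request:
{"api": "carry_out", "payload": {"series": [[0.68, -0.02, 0, 0, 0, 0, 0], [0.68, -0.03, 0, 0, 0, 0, 0], [0.6, -0.04, 0, 0, 0, 0, 0], [0.5, -0.05, 0, 0, 0, 0, 0], [0.3, -0.06, 0, 0, 0, 0, 0], [0.1, -0.06, 0, 0, 0, 0, 0], [0, 0, 0, 0, 0, 0, 0]]}}

```text
clock: 10.55
tcp_pos: [577.1, 177.2, 205.6]
eef_rot: [1.575, 1.557, 0.423]
contact_force: [0.5, -0.1, 0.6]
width: 58.2
```

```bash
python3 - <<'E'
from h import *
plan([561.4,112,170],-0.166,8,0.3)
E
python3 look.py w4; python3 m.py w4
```

```text
max mm 9.5 deg 4.19
[[0.3,0.0088,-0.0103,0.0133,0.0349,-0.0002,-0.0008],[0.3,0.0088,-0.0093,0.014,0.0349,-0.0002,-0.0008],[0.3,0.0088,-0.0083,0.0146,0.0349,-0.0002,-0.0008],[0.3,0.0088,-0.0071,0.0152,0.0349,-0.0003,-0.0007],[0.3,0.0088,-0.006,0.0157,0.0349,-0.0002,-0.0008],[0.3,0.0089,-0.0048,0.0161,0.0349,-0.0003,-0.0007],[0.3,0.0088,-0.0037,0.0164,0.0349,-0.0002,-0.0008],[0.3,0.0089,-0.0024,0.0165,0.0349,-0.0003,-0.0007]]
[577.1 177.2 205.6] 0.4187 tilt [ 0.0121  0.0055 -0.9999] [-0.458  0.399  0.149  1.722 -0.07   1.013  0.135] 10.55 58.2310686237629 [ 0.5 -0.1  0.6] [-0.04 -0.03 -0.01]
knob top 824 91.93344456933491 (array([564.7, 194.3]), array([ 14. , 109.4]), 25.8)
  by ray@92 (array([572.9, 177.2]), array([13.8, 43.8]), 25.8)
foot z 15.217224698284724 (array([574.5, 188.9]), array([118.3,  88.6]), 80.5)
body top 53.287346156846695 (array([573.4, 184. ]), array([85.1, 66. ]), 80.5)
collar 453 57.05936957061829 ((569.467529296875, 163.74136352539062), 37.0896110534668)
pin top 2264 70.16664140089836 (array([561.5, 112.5]), array([60.1, 40.3]), 80.3)
  ray@70 (array([561.3, 113.6]), array([61.5, 40.1]), 80.5)
  hist x [174.8 177.3 211.3 233.1 233.4]
  hist y [-554.9 -554.2 -538.3 -516.1 -515.3]
```

View pics/w4.png

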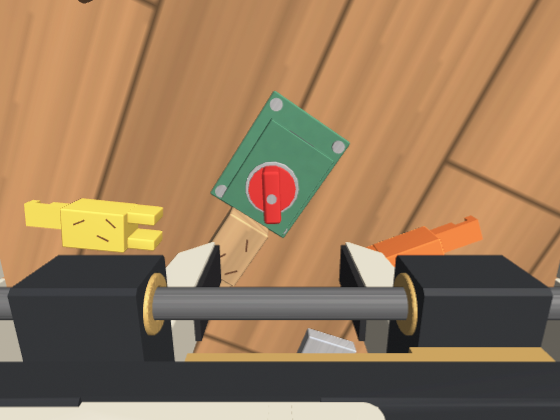

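The knob bar (272,193) now stands at 115.8°, 1.75 rad clockwise from its start and close to the stop. The holder's yaw is unchanged at 80.5°, and the pin (243,245) hasn't moved. Now to the pin.

Request:
{"api": "carry_out", "payload": {"series": [[0.3, 0.009, -0.0103, 0.0133, 0.035, 0, -0.0008], [0.3, 0.009, -0.0093, 0.014, 0.035, 0, -0.0008], [0.3, 0.009, -0.0083, 0.0146, 0.035, 0, -0.0008], [0.3, 0.009, -0.0071, 0.0152, 0.035, -0.0003, -0.0008], [0.3, 0.009, -0.006, 0.0157, 0.035, -0.0003, -0.0008], [0.3, 0.009, -0.0048, 0.016, 0.035, -0.0003, -0.0008], [0.3, 0.009, -0.0037, 0.0164, 0.035, -0.0003, -0.0008], [0.3, 0.009, -0.0024, 0.0165, 0.035, -0.0003, -0.0008]]}}

```text
clock: 11.27
tcp_pos: [556.1, 110.2, 161.4]
eef_rot: [-1.112, 1.557, -2.854]
contact_force: [-0.7, 1.0, -0.3]
width: 64.2
```

```bash
python3 st.py; python3 - <<'E'
from h import *
plan([561.6,112.2,100],-0.166,6,0.3)
E
```

```text
[556.1 110.2 161.4] phi -0.171 [-0.0129 -0.0038 -0.9999] [-0.468  0.412  0.283  1.832 -0.138  0.931 -0.294] 11.2667 64.2 [-0.7  1.  -0.3] [-0.068  0.096 -0.019]
max mm 10.3 deg 0.14
[[0.3,0.0204,0.0019,-0.0011,-0.0004,0.0005,0.001],[0.3,0.0205,0.0019,-0.0011,-0.0004,0.0005,0.001],[0.3,0.0205,0.0018,-0.001,-0.0004,0.0005,0.0009],[0.3,0.0205,0.0018,-0.001,-0.0004,0.0004,0.001],[0.3,0.0204,0.0018,-0.001,-0.0004,0.0005,0.0009],[0.3,0.0205,0.0018,-0.001,-0.0004,0.0004,0.001]]
```

Request:
{"api": "carry_out", "payload": {"series": [[0.3, 0.015, 0, 0, 0, 0, 0], [0.3, 0.015, 0, 0, 0, 0, 0], [0.3, 0.015, 0, 0, 0, 0, 0], [0.3, 0.015, 0, 0, 0, 0, 0], [0.3, 0.01, 0, 0, 0, 0, 0], [0.3, 0, 0, 0, 0, 0, 0], [0.3, 0, 0, 0, 0, 0, 0]]}}

```text
clock: 11.85
tcp_pos: [556.2, 110.5, 126.6]
eef_rot: [-1.098, 1.558, -2.836]
contact_force: [0.7, -0.5, -0.5]
width: 64.2
```

```bash
python3 look.py w5; python3 m.py w5| grep -A4 -E 'pin|body'; python3 - <<'E'
from h import *
plan([561.6,112.2,100],-0.166,4,0.3)
E
```

```text
[556.2 110.5 126.6] -0.1669 tilt [-0.0126 -0.004  -0.9999] [-0.458  0.458  0.271  1.856 -0.155  0.862 -0.277] 11.85 64.16405061223118 [ 0.7 -0.5 -0.5] [-0.06  0.03 -0.01]
body top 53.298952537312914 (array([573.7, 184.2]), array([85.2, 66.3]), 80.5)
collar 781 57.093061996299355 ((569.92236328125, 162.88336181640625), 38.199012756347656)
pin top 5541 70.21251451656863 (array([561.7, 112.4]), array([60.3, 40.1]), 80.5)
  ray@70 (array([561.7, 113. ]), array([60. , 39.7]), 80.5)
  hist x [174.1 175.3 205.8 233.  233.4]
  hist y [-555.  -554.4 -535.6 -516.4 -515.7]
max mm 6.9 deg 0.18
[[0.3,0.0135,0.0025,-0.0013,-0.0001,0.0007,0.0013],[0.3,0.0135,0.0024,-0.0013,-0.0001,0.0007,0.0013],[0.3,0.0135,0.0024,-0.0013,-0.0002,0.0007,0.0013],[0.3,0.0135,0.0024,-0.0014,-0.0001,0.0006,0.0014]]
```

View pics/w5.png

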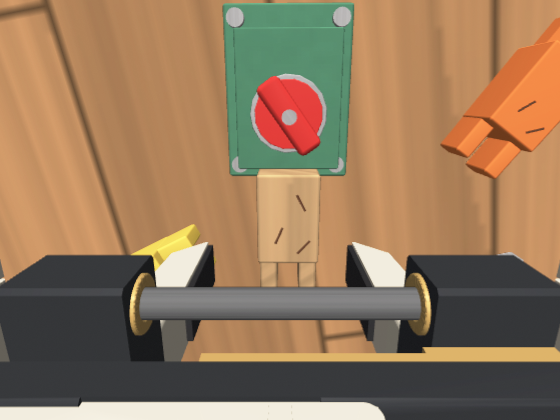

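The pin's block (288,215) lies between the jaws, about 5 mm to the right of their centre. I'll correct that, then go down.

Request:
{"api": "carry_out", "payload": {"series": [[0.35, 0.0135, 0.0025, -0.0013, 0, 0.0007, 0.0013], [0.35, 0.0135, 0.0025, -0.0013, 0, 0.0007, 0.0013], [0.35, 0.0135, 0.0025, -0.0013, 0, 0.0007, 0.0013], [0.35, 0.0135, 0.0025, -0.0013, 0, 0.0007, 0.0013], [0.35, 0, 0, 0, 0, 0, 0], [0.35, 0, 0, 0, 0, 0, 0]]}}

```text
clock: 12.4
tcp_pos: [561.1, 111.8, 99.3]
eef_rot: [-1.23, 1.569, -2.969]
contact_force: [0.7, -0.3, -0.1]
width: 60.0
```

```bash
python3 st.py; python3 - <<'E'
from h import *
plan([561.7,112.3,36],-0.166,7,0.35)
E
```

```text
[561.1 111.8  99.3] phi -0.1676 [-1.5e-03 -3.0e-04 -1.0e+00] [-0.448  0.498  0.26   1.869 -0.173  0.798 -0.264] 12.4 60.0 [ 0.7 -0.3 -0.1] [-0.109  0.041  0.046]
max mm 9.1 deg 0.03
[[0.35,0.0181,0.0002,-0.0002,-0.0001,0.0,0.0001],[0.35,0.0181,0.0002,-0.0002,-0.0001,0.0,0.0001],[0.35,0.0181,0.0002,-0.0002,-0.0001,0.0,0.0001],[0.35,0.0181,0.0001,-0.0002,-0.0001,0.0001,0.0001],[0.35,0.018,0.0001,-0.0001,-0.0001,0.0,0.0001],[0.35,0.0181,0.0002,-0.0002,-0.0001,0.0001,0.0001],[0.35,0.018,0.0001,-0.0001,-0.0002,0.0,0.0001]]
```

Request:
{"api": "carry_out", "payload": {"series": [[0.35, 0.018, 0.0002, -0.0002, 0, 0, 0.0001], [0.35, 0.018, 0.0002, -0.0002, 0, 0, 0.0001], [0.35, 0.018, 0.0002, -0.0002, 0, 0, 0.0001], [0.35, 0.018, 0.0002, -0.0002, 0, 0, 0.0001], [0.35, 0.018, 0.0002, 0, 0, 0, 0.0001], [0.35, 0.018, 0, 0, 0, 0, 0], [0.35, 0.018, 0, 0, 0, 0, 0], [0.35, 0, 0, 0, 0, 0, 0]]}}

```text
clock: 13.07
tcp_pos: [560.7, 111.9, 34.8]
eef_rot: [-1.024, 1.568, -2.763]
contact_force: [-0.6, 1.2, -0.1]
width: 59.6
```

```bash
python3 st.py
```

```text
[560.7 111.9  34.8] phi -0.1676 [-2.3e-03 -9.0e-04 -1.0e+00] [-0.424  0.598  0.231  1.892 -0.207  0.677 -0.237] 13.0667 59.6 [-0.6  1.2 -0.1] [-0.091  0.067 -0.04 ]
```

Request:
{"api": "carry_out", "payload": {"series": [[0.5, 0, 0.001, 0, 0, 0, 0], [0.7, 0, 0, 0, 0, 0, 0], [1, 0, 0, 0, 0, 0, 0], [1, 0, 0, 0, 0, 0, 0], [1, 0, 0, 0, 0, 0, 0]], "grip_force": 20}}

```text
clock: 13.48
tcp_pos: [562.9, 112.3, 37.6]
eef_rot: [1.929, 1.569, 0.19]
contact_force: [-0.2, -0.4, 1.2]
width: 39.9
```

```bash
python3 st.py
```

```text
[562.9 112.3  37.6] phi -0.1675 [ 1.5e-03  3.0e-04 -1.0e+00] [-0.424  0.594  0.232  1.889 -0.206  0.679 -0.237] 13.4833 39.9 [-0.2 -0.4  1.2] [-0.082  0.235  0.013]
```

Request:
{"api": "carry_out", "payload": {"series": [[1, 0, 0, 0.002, 0, 0, 0], [1, 0, 0, 0.002, 0, 0, 0], [1, 0, 0, 0.002, 0, 0, 0]]}}

```text
clock: 13.73
tcp_pos: [562.6, 110.4, 37.6]
eef_rot: [2.325, 1.568, 0.588]
contact_force: [0.2, 3.2, 2.3]
width: 39.7
```

```bash
python3 st.py
```

```text
[562.6 110.4  37.6] phi -0.1666 [ 0.002   0.0013 -1.    ] [-0.42   0.593  0.231  1.892 -0.207  0.678 -0.232] 13.7333 39.7 [0.2 3.2 2.3] [0.597 0.231 0.064]
```

Request:
{"api": "carry_out", "payload": {"series": [[1, 0, 0, 0.002, 0, 0, 0], [1, 0, 0, 0.002, 0, 0, 0]]}}

```text
clock: 13.9
tcp_pos: [562.3, 108.3, 37.6]
eef_rot: [2.296, 1.568, 0.558]
contact_force: [-1.4, 4.3, 4.3]
width: 39.8
```

```bash
python3 st.py
```

```text
[562.3 108.3  37.6] phi -0.1667 [ 0.002   0.0012 -1.    ] [-0.417  0.592  0.231  1.893 -0.207  0.677 -0.229] 13.9 39.8 [-1.4  4.3  4.3] [0.842 0.282 0.021]
```

Request:
{"api": "carry_out", "payload": {"series": [[1, -0.0005, 0, 0.003, 0, 0, 0], [1, -0.0005, 0, 0.003, 0, 0, 0], [1, 0, 0, 0.003, 0, 0, 0]]}}

```text
clock: 14.15
tcp_pos: [561.2, 102.3, 37.6]
eef_rot: [1.523, 1.57, -0.216]
contact_force: [0.4, 3.2, 3.0]
width: 39.8
```

```bash
python3 st.py
```

```text
[561.2 102.3  37.6] phi -0.168 [ 1.2e-03 -3.0e-04 -1.0e+00] [-0.41   0.59   0.233  1.898 -0.206  0.676 -0.221] 14.15 39.8 [0.4 3.2 3. ] [0.565 0.067 0.042]
```

Request:
{"api": "carry_out", "payload": {"series": [[1, -0.0005, 0, 0.006, 0, 0, 0], [1, 0, 0, 0.008, 0, 0, 0], [1, 0, 0, 0.008, 0, 0, 0], [1, 0, 0, 0.008, 0, 0, 0], [1, 0, 0, 0.008, 0, 0, 0]]}}

```text
clock: 14.57
tcp_pos: [557.7, 83.1, 37.6]
eef_rot: [1.017, 1.57, -0.721]
contact_force: [0.9, 0.9, -0.7]
width: 39.9
```

```bash
python3 st.py
```

```text
[557.7  83.1  37.6] phi -0.1682 [ 6.e-04 -5.e-04 -1.e+00] [-0.379  0.581  0.233  1.914 -0.205  0.668 -0.189] 14.5667 39.9 [ 0.9  0.9 -0.7] [ 0.19  -0.007  0.018]
```

Request:
{"api": "carry_out", "payload": {"series": [[1, 0, 0, 0.01, 0, 0, 0], [1, 0, 0, 0.01, 0, 0, 0], [1, 0, 0, 0.01, 0, 0, 0], [1, 0, 0, 0.01, 0, 0, 0], [1, 0, 0, 0.012, 0, 0, 0], [1, 0, 0, 0.012, 0, 0, 0], [1, 0, 0, 0.012, 0, 0, 0], [1, 0, 0, 0.012, 0, 0, 0]]}}

```text
clock: 15.23
tcp_pos: [550.4, 39.8, 37.7]
eef_rot: [1.361, 1.57, -0.377]
contact_force: [-0.2, -0.6, -1.2]
width: 39.8
```

```bash
python3 look.py w6
```

```text
[550.4  39.8  37.7] -0.1678 tilt [ 7.e-04 -3.e-04 -1.e+00] [-0.307  0.566  0.234  1.944 -0.205  0.654 -0.113] 15.2333 39.82051215689142 [-0.2 -0.6 -1.2] [-0.17  0.02 -0.03]
```

View pics/w6.png

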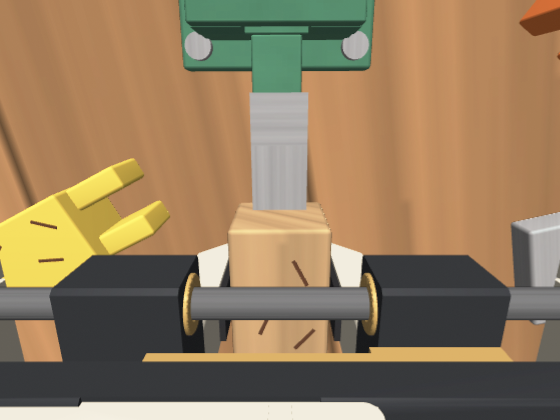

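The tang (252–307, 93–210) is clear of the slot, with the bare ledge showing at (277,65), and the pin sits straight in the jaws. I'll lift it and measure the tray from the top and scene pictures.

Request:
{"api": "carry_out", "payload": {"series": [[1, -0.01, 0, 0, 0, 0, 0], [1, -0.03, 0, 0, 0, 0, 0], [1, -0.04, 0, 0, 0, 0, 0], [1, -0.05, 0, 0, 0, 0, 0], [1, -0.04, 0, 0, 0, 0, 0], [1, -0.01, 0, 0, 0, 0, 0], [1, 0, 0, 0, 0, 0, 0]]}}

```text
clock: 15.87
tcp_pos: [552.1, 41.3, 129.7]
eef_rot: [1.935, 1.566, 0.197]
contact_force: [-0.4, 0.2, -3.0]
width: 39.8
```

```bash
python3 st.py; python3 - <<'E'
from m import *
for n in ['top','scene']:
    a=np.load(f'pics/{n}0.npz'); im,d=a['im'],a['d']; p,K,D=par(n)
    P=full(p,K,D,d); z=P[...,2]
    c=np.array([555,-215.])
    m=(np.hypot(P[...,0]-c[0],P[...,1]-c[1])<150)&(z>15)&(z<26)
    m=cv2.morphologyEx(m.astype(np.uint8),cv2.MORPH_CLOSE,np.ones((3,3)))
    k,l,st,ce=cv2.connectedComponentsWithStats(m,connectivity=8)
    for i in range(1,k):
        if st[i,4]<40: continue
        v,u=np.where((l==i)); Q=P[v,u]; Q=Q[Q[:,2]>15]
        print(n,st[i],rectfit(Q[:,:2]),'z',np.median(Q[:,2]),'ray22',rectfit(onplane(p,K,D,np.c_[u,v],22)[:,:2]))
    m=(np.hypot(P[...,0]-c[0],P[...,1]-c[1])<50); print('floor z',np.median(z[m]))
E
```

```text
[552.1  41.3 129.7] phi -0.1671 [ 0.0051  0.001  -1.    ] [-0.345  0.422  0.276  1.904 -0.153  0.831 -0.156] 15.8667 39.8 [-0.4  0.2 -3. ] [-0.125  0.114 -0.018]
top [348 187  99  93 888] (array([ 550.4, -146.3]), array([381.7, 203.5]), 84.6) z 22.138210150271675 ray22 (array([ 544.1, -223.5]), array([202.1, 172.1]), 73.8)
floor z 6.886605955007326
scene [191 135  80  61 704] (array([681.8, 145. ]), array([999.9, 182.5]), 69.5) z 21.35620334719613 ray22 (array([ 545. , -220.2]), array([212.1, 170.3]), 73.6)
floor z 7.14225291013787
```

```bash
python3 - <<'E'
from h import *
plan([541,-234,100],-0.284,14,1)
E
```

```text
max mm 19.8 deg 0.48
[[1.0,0.0042,0.005,0.039,0.004,-0.0001,-0.0002],[1.0,0.0042,0.0053,0.039,0.004,-0.0001,-0.0002],[1.0,0.0042,0.0056,0.039,0.004,-0.0001,-0.0002],[1.0,0.0042,0.0059,0.0389,0.004,-0.0001,-0.0002],[1.0,0.0042,0.0063,0.0389,0.004,-0.0001,-0.0001],[1.0,0.0042,0.0066,0.0388,0.004,-0.0001,-0.0002],[1.0,0.0042,0.0069,0.0387,0.004,-0.0001,-0.0001],[1.0,0.0042,0.0072,0.0387,0.004,-0.0,-0.0002]]
[[1.0,0.0042,0.0076,0.0386,0.004,-0.0001,-0.0001],[1.0,0.0043,0.0079,0.0386,0.004,-0.0,-0.0002],[1.0,0.0043,0.0082,0.0385,0.004,-0.0001,-0.0001],[1.0,0.0042,0.0085,0.0384,0.0039,-0.0,-0.0002],[1.0,0.0043,0.0089,0.0383,0.004,-0.0001,-0.0001],[1.0,0.0042,0.0092,0.0383,0.0039,-0.0,-0.0002]]
```

Request:
{"api": "carry_out", "payload": {"series": [[1, 0.004, 0.005, 0.02, 0.004, 0, -0.0002], [1, 0.004, 0.005, 0.039, 0.004, 0, -0.0002], [1, 0.004, 0.0056, 0.039, 0.004, 0, -0.0002], [1, 0.004, 0.006, 0.039, 0.004, 0, -0.0002], [1, 0.004, 0.006, 0.039, 0.004, 0, -0.0002], [1, 0.004, 0.0066, 0.039, 0.004, 0, -0.0002], [1, 0.004, 0.007, 0.039, 0.004, 0, -0.0002], [1, 0.004, 0.007, 0.039, 0.004, 0, 0]]}}

```text
clock: 16.53
tcp_pos: [543.4, -109.3, 109.5]
eef_rot: [-1.414, 1.565, 3.062]
contact_force: [-0.0, -0.3, -1.9]
width: 39.8
```

Request:
{"api": "carry_out", "payload": {"series": [[1, 0.004, 0.0076, 0.0386, 0.004, 0, 0], [1, 0.004, 0.008, 0.0386, 0.004, 0, 0], [1, 0.004, 0.008, 0.0385, 0.004, 0, 0], [1, 0.004, 0.0085, 0.0385, 0.004, 0, 0], [1, 0.004, 0.009, 0.0385, 0.004, 0, 0], [1, 0.004, 0.009, 0.03, 0.004, 0, 0], [1, 0, 0, 0.015, 0, 0, 0], [1, 0, 0, 0, 0, 0, 0]]}}

```text
clock: 17.2
tcp_pos: [536.7, -231.7, 97.9]
eef_rot: [-1.256, 1.565, -3.116]
contact_force: [0.1, 0.4, -1.7]
width: 39.5
```

```bash
python3 st.py; python3 - <<'E'
from m import *
plan([541,-234,50],-0.284,5,1)
im,d=vision.grab_frame('scene'); save('s1',cv2.resize(im[90:320,130:400],None,fx=2.8,fy=2.6))
E
```

```text
[ 536.7 -231.7   97.9] phi -0.2889 [-5.5e-03 -1.0e-04 -1.0e+00] [ 0.099  0.53   0.339  1.837 -0.229  0.818  0.265] 17.2 39.5 [ 0.1  0.4 -1.7] [-0.113  0.092  0.008]
max mm 9.7 deg 0.09
[[1.0,0.0192,0.002,0.0004,-0.0005,0.0002,0.0005],[1.0,0.0191,0.002,0.0003,-0.0005,0.0002,0.0005],[1.0,0.0192,0.0019,0.0004,-0.0004,0.0001,0.0005],[1.0,0.0192,0.0019,0.0004,-0.0005,0.0002,0.0005],[1.0,0.0191,0.0019,0.0003,-0.0004,0.0001,0.0005]]
```

View pics/s1.png

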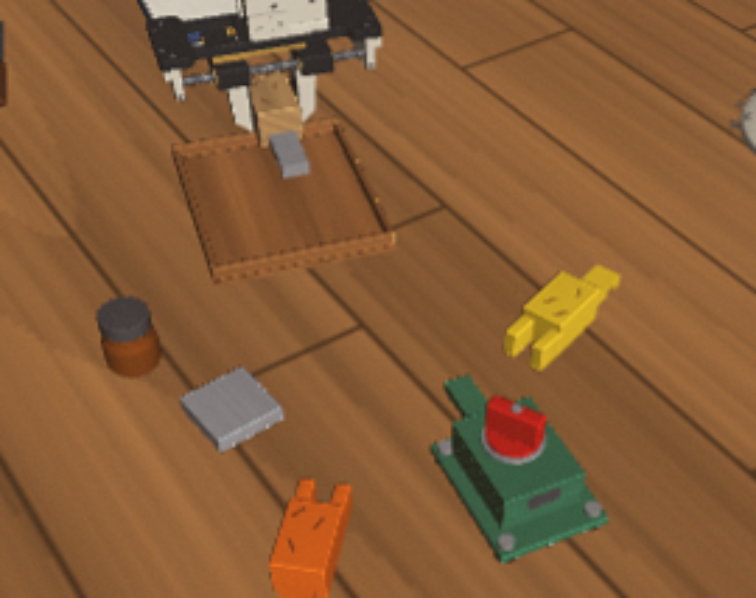

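The pin (278,105) hangs level over the tray with its tang (290,155) pointing at the holder, and everything else is where it was. I'll lower it.

Request:
{"api": "carry_out", "payload": {"series": [[1, 0.019, 0.002, 0.0004, -0.0005, 0.0002, 0.0005], [1, 0.019, 0.002, 0.0004, -0.0005, 0.0002, 0.0005], [1, 0.019, 0.002, 0.0004, -0.0005, 0.0002, 0.0005], [1, 0.019, 0.002, 0.0004, -0.0005, 0.0002, 0.0005], [1, 0.019, 0.002, 0.0004, -0.0005, 0.0002, 0.0005], [1, 0, 0, 0, 0, 0, 0]]}}

```text
clock: 17.75
tcp_pos: [542.3, -230.2, 49.5]
eef_rot: [-2.875, 1.568, 1.559]
contact_force: [-0.7, 0.3, -2.2]
width: 39.7
```

```bash
python3 st.py; python3 look.py w7
```

```text
[ 542.3 -230.2   49.5] phi -0.2788 [ 0.      0.0025 -1.    ] [ 0.123  0.605  0.307  1.847 -0.264  0.73   0.298] 17.75 39.7 [-0.7  0.3 -2.2] [-0.081  0.068 -0.028]
[ 542.3 -230.2   49.5] -0.2788 tilt [ 0.      0.0025 -1.    ] [ 0.123  0.605  0.307  1.847 -0.264  0.73   0.298] 17.75 39.72228990118088 [-0.7  0.3 -2.2] [-0.08  0.07 -0.03]
```

View pics/w7.png

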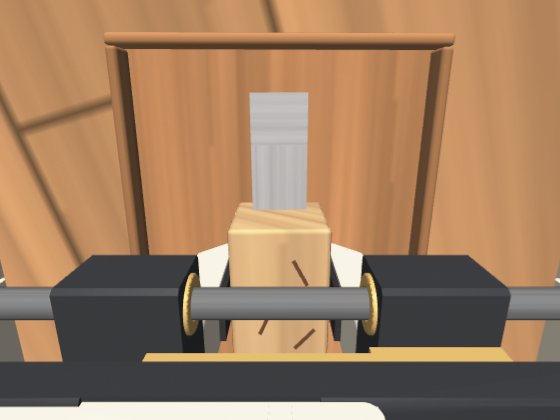

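The tang (252–307, 93–210) lies parallel to the side walls, centred, with room ahead of it. I'll lower most of the way.

Request:
{"api": "carry_out", "payload": {"series": [[1, 0.013, 0, 0.003, 0, 0, 0], [1, 0.013, 0, 0.003, 0, 0, 0], [1, 0.012, 0, 0, 0, 0, 0], [1, 0.01, 0, 0, 0, -0.0008, 0], [1, 0.008, 0, 0, 0, 0, 0], [1, 0, 0, 0, 0, 0, 0]]}}

```text
clock: 18.3
tcp_pos: [542.4, -233.7, 23.1]
eef_rot: [1.952, 1.569, 0.102]
contact_force: [-0.5, 0.6, -1.9]
width: 39.9
```

```bash
python3 st.py
```

```text
[ 542.4 -233.7   23.1] phi -0.2795 [ 1.8e-03  2.0e-04 -1.0e+00] [ 0.139  0.647  0.292  1.852 -0.28   0.681  0.314] 18.3 39.9 [-0.5  0.6 -1.9] [-0.055  0.075 -0.074]
```

Expected contact is at TCP z of about 13.6. From here I'll go in small steps, watching the force.

Request:
{"api": "carry_out", "payload": {"series": [[1, 0.006, 0, 0, 0, 0, 0], [1, 0.006, 0, 0, 0, 0, 0], [1, 0.002, 0, 0, 0, 0, 0], [1, 0, 0, 0, 0, 0, 0]]}}

```text
clock: 18.63
tcp_pos: [543.0, -234.0, 16.9]
eef_rot: [1.752, 1.568, -0.099]
contact_force: [-0.1, -0.8, -2.8]
width: 39.8
```

```bash
python3 st.py
```

```text
[ 543.  -234.    16.9] phi -0.2796 [ 3.e-03 -3.e-04 -1.e+00] [ 0.142  0.657  0.288  1.852 -0.284  0.67   0.318] 18.6333 39.8 [-0.1 -0.8 -2.8] [-0.087  0.049 -0.042]
```

Request:
{"api": "carry_out", "payload": {"series": [[1, 0.002, 0, 0, 0, 0, 0], [1, 0.002, 0, 0, 0, 0, 0], [1, 0, 0, 0, 0, 0, 0]]}}

```text
clock: 18.88
tcp_pos: [543.1, -234.1, 15.1]
eef_rot: [1.716, 1.568, -0.134]
contact_force: [-0.2, -0.2, -2.1]
width: 40.3
```

```bash
python3 st.py
```

```text
[ 543.1 -234.1   15.1] phi -0.2796 [ 3.2e-03 -4.0e-04 -1.0e+00] [ 0.143  0.66   0.287  1.852 -0.285  0.666  0.319] 18.8833 40.3 [-0.2 -0.2 -2.1] [-0.141  0.083 -0.004]
```

Request:
{"api": "carry_out", "payload": {"series": [[1, 0.002, 0, 0, 0, 0, 0], [1, 0.002, 0, 0, 0, 0, 0], [1, 0, 0, 0, 0, 0, 0]]}}

```text
clock: 19.13
tcp_pos: [543.3, -234.2, 13.6]
eef_rot: [1.753, 1.567, -0.097]
contact_force: [-1.6, -0.0, 1.9]
width: 39.9
```

```bash
python3 st.py
```

```text
[ 543.3 -234.2   13.6] phi -0.2796 [ 3.6e-03 -3.0e-04 -1.0e+00] [ 0.144  0.662  0.285  1.852 -0.287  0.663  0.32 ] 19.1333 39.9 [-1.6 -0.   1.9] [ 0.015  0.412 -0.038]
```

Contact came at the expected height (force went from -2 to +2 N). Release and rise.

Request:
{"api": "carry_out", "payload": {"series": [[0.45, 0, 0, 0, 0, 0, 0], [0.4, 0, 0, 0, 0, 0, 0], [0.4, 0, 0, 0, 0, 0, 0]]}}

```text
clock: 19.38
tcp_pos: [543.4, -234.2, 13.3]
eef_rot: [1.67, 1.567, -0.181]
contact_force: [0.3, 0.4, -0.2]
width: 53.2
```

Request:
{"api": "carry_out", "payload": {"series": [[0.4, -0.01, 0, 0, 0, 0, 0], [0.4, -0.02, 0, 0, 0, 0, 0], [0.4, -0.04, 0, 0, 0, 0, 0], [0.4, -0.06, 0, 0, 0, 0, 0], [0.4, -0.07, 0, 0, 0, 0, 0], [0.4, -0.06, 0, 0, 0, 0, 0], [0.4, -0.02, 0, 0, 0, 0, 0], [0.4, 0, 0, 0, 0, 0, 0]]}}

```text
clock: 20.05
tcp_pos: [545.2, -235.2, 157.6]
eef_rot: [1.613, 1.56, -0.238]
contact_force: [0.6, 0.5, -0.0]
width: 55.3
```

```bash
python3 st.py; python3 look.py w8; python3 - <<'E'
from m import *
im,d,p,K,D=ldw('w8'); P=full(p,K,D,d); z=P[...,2]
c,s=np.cos(np.radians(73.7)),np.sin(np.radians(73.7))
X=(P[...,0]-544.5)*c+(P[...,1]+222.5)*s; Y=-(P[...,0]-544.5)*s+(P[...,1]+222.5)*c
m=(abs(X)<85)&(abs(Y)<70)&(z>40)&(z<60); Q=P[m]
print(m.sum(),rectfit(Q[:,:2]),np.percentile(Q[:,2],[5,50,95]),'tray',np.median(X[m]),np.median(Y[m]))
A=np.c_[Q[:,:2]-Q[:,:2].mean(0),np.ones(len(Q))]; co=np.linalg.lstsq(A,Q[:,2],rcond=None)[0]; print('slope',co[:2])
im,d=vision.grab_frame('scene'); save('s2',cv2.resize(im[90:320,130:400],None,fx=2.8,fy=2.6))
E
```

```text
[ 545.2 -235.2  157.6] phi -0.2798 [ 0.0106 -0.0026 -0.9999] [ 0.083  0.455  0.362  1.792 -0.199  0.92   0.251] 20.05 55.3 [ 0.6  0.5 -0. ] [-0.095  0.049  0.008]
[ 545.2 -235.2  157.6] -0.2798 tilt [ 0.0106 -0.0026 -0.9999] [ 0.083  0.455  0.362  1.792 -0.199  0.92   0.251] 20.05 55.318942550799974 [ 0.6  0.5 -0. ] [-0.09  0.05  0.01]
3682 (array([ 543.6, -234.2]), array([60.2, 40. ]), 74.3) [44.83646553 46.20881831 47.31688365] tray -9.649479589221722 -2.324533360769152
slope [-0.00109788 -0.00461926]
```

View pics/s2.png

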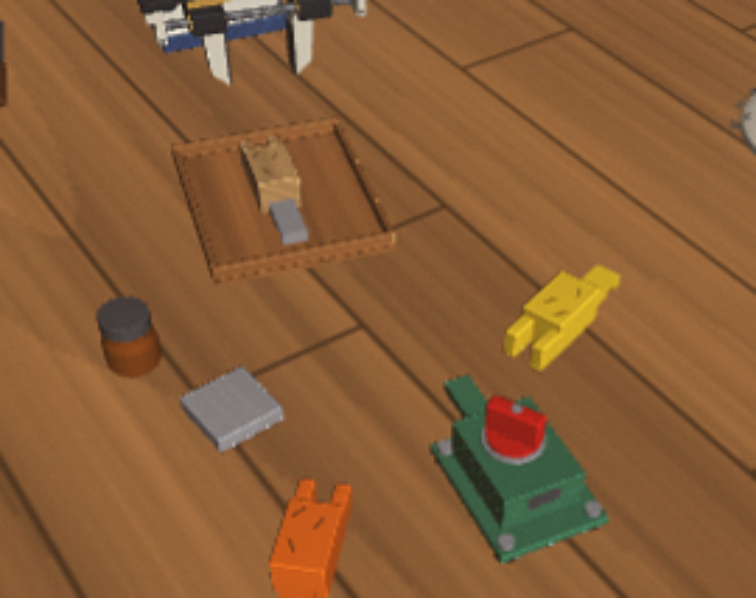

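View pics/w8.png

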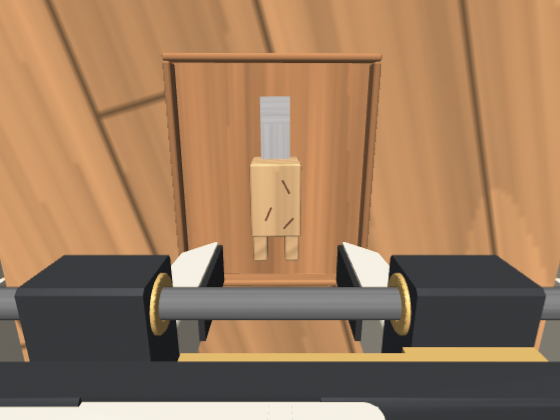

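The pin (275,180) lies flat inside the tray walls: top at 46 mm, so centre at 26 mm, and slope 0.005. The gripper is clear above it, and the jar, block and holder are where they were. One settling row, then I'll hand it in.

Request:
{"api": "carry_out", "payload": {"series": [[0.4, 0, 0, 0, 0, 0, 0], [0.4, 0, 0, 0, 0, 0, 0], [0.4, 0, 0, 0, 0, 0, 0]]}}

```text
clock: 20.4
tcp_pos: [541.6, -233.7, 151.5]
eef_rot: [2.5, 1.57, 0.65]
contact_force: [0.2, -0.3, 0.2]
width: 55.1
```

```bash
python3 -c "
from cell import ticket; print(ticket.finish_job())"
```

```text
the job is handed in; nothing more can be done
None
```

The bench pin is out of the holder and lying flat in the wooden tray. I handed the job in at about 20 s; no verdict is reported.

- **Knob:** I turned it about 1.8 rad clockwise until the torque stepped from 0.30 to 0.70 N m at the stop. I then eased it back about 0.04 rad and let go.
- **Drawing the pin:** I pulled it about 74 mm straight out, with no more than about 6 N at the wrist.
- **Placing:** I set it down with about 4 N on the tray floor, released it and rose clear.

**Last checks**
- **Pin:** its top is at 46 mm, so its centre is at about 26 mm. It tilts about 0.005 rad and sits at about (-10, -2) mm in the tray.
- **Holder:** its yaw read 80.5° before and after turning the knob. After the pin was out I only checked the holder by eye in the scene view.
- **Jar and steel block:** they look unmoved in the last scene view. The screwdriver was outside that view, but the arm never went near it.

**Disagreements**
- After larger moves the measured tool position was off the plan by up to 8 mm, so I corrected from measurement each time.
- The wrist still read 0.39 N m after I eased the knob back, where I expected close to zero.

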